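# Balance the half-loaded centrifuge rotor

## Robot

A 7-joint arm with a two-finger parallel gripper is mounted at the origin on the work surface. World frame = base frame: x ahead of the robot, y to its left, z up, the work surface at z = 0. Lengths are in m, angles in rad, forces in N, time in s.
With the tool pointing down it reaches from about 0.4 to 0.85 m from the base axis. Payload 4.5 kg.
Tool frame: the origin (TCP) lies at the very end of the fingers, on their centre line; the grasp point (between the pads) lies 19 mm behind it; z points along the fingers, y is the line along which they close (so a half turn about z gives the same grasp; the last joint's range is limited). The gripper opens to 88 mm and grips with 3 to 60 N. Pads are 18 mm wide; open, the fingers measure 123 mm over their backs; the gripper's body (75 mm by 187 mm) begins 45 mm behind the grasp point.
Start: joints at [-1.121, 0.689, -0.195, 1.565, 0.157, 0.902, -0.215], TCP at [0.252, 0.572, 0.239] pointing down, gripper open.
Joint ranges: [-3.01, 3.01], [-0.46, 2.08], [-1.47, 1.51], [0.13, 2.56], [-1, 4.14], [0.04, 2.09], [-2.66, 2.66]. Speed limits (rad/s): [2.57, 2.57, 3.14, 3.14, 3.14, 3.14, 3.14].

## Interface

Orientations are given as a unit quaternion [x, y, z, w].
In Python, from plant import r, eyes, nets gives the robot as it stands.
- The arm moves only by the shell command python3 -m pendant 'ROWS' [FORCE]. ROWS is JSON, a list of rows, each an object of numbers: "claw": the opening, from 0 (shut) to 1 (fully open); "dx", "dy", "dz": the shift along the world's x, y, z in mm; "twist": the turn about the world's z in rad. In form: [{"claw": .., "dx": .., "dy": .., "dz": .., "twist": ..}, ...]. A call has 1 to 8 rows; each row is the pose to reach, as a shift and turn from the pose commanded when the call began; what a row does not reach only later rows make up. A row lasts 1/10 s, in which the tool goes at most 50 mm and 8.59 degrees, less where a joint would pass 70% of its speed; a pose out of reach is approached as far as the arm can. A call with a gripper value outside its range is refused whole. The fingers move at their own pace and stop on an object; FORCE is the grip in N (left out, the last holds). Time passes only in rows, so rows that repeat a pose let the fingers close. It gives the time, the measured TCP pose, the force, the opening and the grip force at its end, in the units of the state.
- r.get_state(): the state, without advancing time (a new reading comes with each control period).
- eyes.snapshot(name): name is "scene" or "top"; returns (picture, depth): 400x640x3 uint8, blue, green, red; 400x640 float32, m along the optical axis (not along the pixel's ray), 0 where there is no reading.
- eyes.camera_info(name): a dict with "K" (3x3 intrinsics, pixels), "world_to_cam" (4x4, takes a point from world to camera coordinates). Camera axes: x right, y down, z forward; pixel columns grow to the right and rows downward; lengths in m; the calibration is good to about 2 mm. A picture is of the moment at which its call begins. camera_info takes no time and is no camera call.
- r.finish_job(): hands the job in; it is judged then, once.
Trained networks look in the newest picture that a camera, given by its name, has taken for a name from the list of things; names that differ only in an ending like _2 or _b are one class to them, and where a whole thing is asked for, a point or a joint stands for the part that bears it (a point fixed in the world has none). Each returns a list of dicts, best first, with "confidence" (0 to 1); they miss things now and then, are a little off and sometimes report something else, mostly with a low value. They report only what shows in the picture. A call takes as long as a camera call. They do not tell look-alikes from the thing itself.
- nets.spot_in(camera, query): "box" ([left, top, width, height] as shares, 0 to 1, of the picture: columns of its width, rows of its height, round what is visible of it).
- nets.place_of(camera, query): "position" ([column, row] as shares, 0 to 1, of the picture: columns of its width, rows of its height: a listed point, or the origin of a listed thing).
The state is a dict: "clock": time; "q": joint angles; "qd": joint speeds; "joint_torque": joint torques, N m; "tool_pos": TCP position; "eef_rot": TCP orientation; "contact_force": force on the tool from outside, world axes, zero at the start; "moment": the same for the moment, N m; "opening": opening from 0.0 (shut) to 1.0 (fully open); "finger_force": force on a finger pad.
Only numpy, scipy, OpenCV 4.12 (cv2) and the standard library are available. Lean on these libraries where they do the work, as an engineer would, in place of code of your own. Each camera call takes 0.05 s, during which the arm holds its last target. There are 200 camera calls.

## Task

The centrifuge rotor is half loaded, and each of the three filled tube carriers on the bench has a twin in it with the same number and size of tubes. Lower each one (do not drop it in from above) into the empty bucket directly opposite its twin, right down onto the bucket's floor, so that the rotor is balanced. Leave the carriers already in the rotor in their buckets and the empty carrier where it stands on the bench.

Things in the scene. Friction and masses are not known exactly. Their poses are not given: they have to be found in the camera images.
- two_on_bench: loose tube carrier on the bench with two wide capped tubes (red caps 19 mm across). All carriers: round grey block 52 mm across, 50 mm high (foot bevelled to 40 over its lowest 8 mm), tubes fixed in it, caps up to 80 mm; on the central stem a round black grip 16 mm across, 85 to 125 mm above the underside: lift by it from above. 220 g. Origin: centre of the underside, z up; yaw means nothing
- four_on_bench: loose tube carrier on the bench with four wide capped tubes (red caps 19 mm across, evenly round the stem); otherwise same sizes, mass and origin as two_on_bench
- eight_on_bench: loose tube carrier on the bench with eight slim capped tubes (red caps 11 mm across, evenly round the stem); otherwise same sizes, mass and origin as two_on_bench
- empty_carrier: loose empty tube carrier on the bench: four open dark bores (17 mm) in its flat top and no tubes or caps, to be left there; otherwise same sizes and origin as two_on_bench
- two_in_rotor: carrier with two wide capped tubes (caps 19 mm across, on opposite sides of the stem) that already stands in a bucket of the rotor: twin of two_on_bench, same sizes and origin. Loose, about 5 mm of play all round; its black grip's top is 141 mm above the bench
- four_in_rotor: carrier with four wide capped tubes (caps 19 mm across, evenly round the stem) that already stands in a bucket of the rotor: twin of four_on_bench, same sizes and origin. Loose, about 5 mm of play all round; its black grip's top is 141 mm above the bench
- eight_in_rotor: carrier with eight slim capped tubes (caps 11 mm across, evenly round the stem) that already stands in a bucket of the rotor: twin of eight_on_bench, same sizes and origin. Loose, about 5 mm of play all round; its black grip's top is 141 mm above the bench
- empty_a: one of the rotor's three empty buckets (its six are alike): fixed upright round steel cup, 62 mm high, 63 mm clear inside, mouth flaring to about 78 mm over its top 12 mm, which guides a carrier in. Origin: centre of the underside, 12 mm above the bench, z up; inner floor 4 mm above the origin, so a seated carrier's origin is 4 mm above the bucket's
- empty_b: second empty bucket, like empty_a. The rotor: fixed six-armed aluminium swing-out rotor on a stand on the bench, hub nut 90 mm high; six buckets evenly spaced on a circle of 100 mm radius round the hub, three neighbours loaded, three empty. Opposite means straight across the hub, 200 mm apart
- empty_c: third empty bucket, like empty_a
Not all that is in view belongs to the job. Leave any pink look-alike of the two_on_bench alone.

How it is judged:
By the outcome, as a careful person would: the job done as asked, in the order asked, and still so for the second after the job is handed in, with the robot touching nothing.
It also fails if it takes over 88 s, if anything falls off the work surface, if the arm or the gripper's body presses on something with over 40 N, if the wrist force passes 120 N, or if a joint passes its speed limit or range.

## Working session

There is one attempt and no reset: what is moved stays moved. The work goes in short steps, Python scripts to look and compute and a shell command to move; the robot and the scene stay as the last step left them, time stands still between calls to the robot, and variables do not carry over. Pictures are saved under pics/ and viewed, at most 14 in all, crops included, and the job is handed in when it is done.

```bash
mkdir -p pics; python3 - <<'E'
from plant import r,eyes,nets
import cv2
for n in("top","scene"):
    p,d=eyes.snapshot(n); cv2.imwrite(f"pics/{n}0.png",p)
    i=eyes.camera_info(n);print(n,i["K"],i["world_to_cam"])
s=r.get_state();print(s["clock"],s["tool_pos"],s["eef_rot"],s["opening"])
E
```

```text
top [[366.16170645   0.         322.16758876]
 [  0.         366.16170645 204.74199408]
 [  0.           0.           1.        ]] [[-6.70684207e-04 -9.99999732e-01 -2.94011714e-04  5.20329617e-02]
 [-9.89866565e-01  7.05637399e-04 -1.41998892e-01  5.52125920e-01]
 [ 1.41999061e-01  1.95795951e-04 -9.89866773e-01  8.53427790e-01]
 [ 0.00000000e+00  0.00000000e+00  0.00000000e+00  1.00000000e+00]]
scene [[467.59786133   0.         320.03227502]
 [  0.         467.59786133 199.46169254]
 [  0.           0.           1.        ]] [[-0.24056876  0.97048609 -0.01683503  0.07717649]
 [ 0.78796827  0.18513882 -0.58722195 -0.42798449]
 [-0.56677392 -0.15453273 -0.80925086  1.4973075 ]
 [ 0.          0.          0.          1.        ]]
0.1 [0.25225815 0.57123336 0.23798881] [ 2.06361828e-01  9.78475417e-01 -7.99540541e-04 -1.19373468e-04] 0.9977514477978398
```

View pics/top0.png

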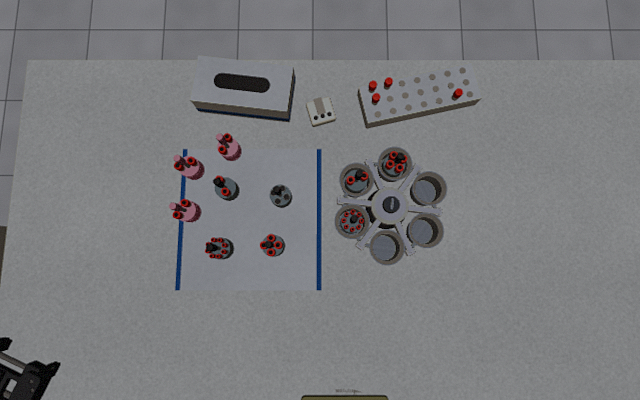

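View pics/scene0.png

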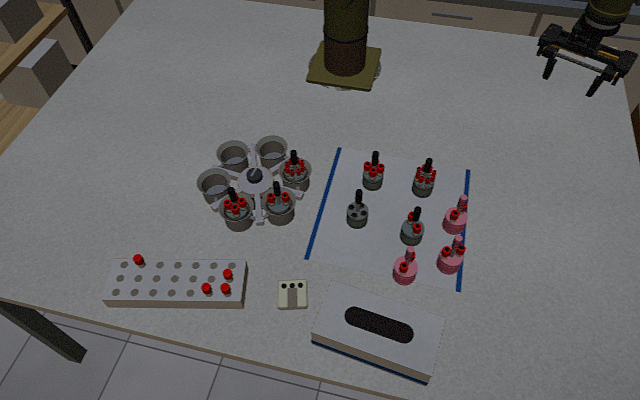

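The top picture shows the bench carriers: two at (226,187), eight at (219,248), four at (272,245) and the empty one at (280,195). The pink ones stand on the left. The rotor hub is at (388,204), with two at (356,180), four at (395,163) and eight at (351,221). The empty buckets are at (428,188), (424,230) and (386,247). That makes the targets eight→(428,188), two→(424,230), four→(386,247).

```bash
cat > h.py <<'E'
import numpy as np
from plant import r,eyes,nets
def cloud(n):
    p,d=eyes.snapshot(n);i=eyes.camera_info(n);K=np.array(i["K"]);W=np.linalg.inv(np.array(i["world_to_cam"]))
    v,u=np.mgrid[:400,:640]
    c=np.stack([(u-K[0,2])/K[0,0]*d,(v-K[1,2])/K[1,1]*d,d,np.ones_like(d)],-1)
    w=(c@W.T)[...,:3]; w[d<=0]=np.nan
    return p,w
def proj(n,P):
    i=eyes.camera_info(n);c=np.array(i["world_to_cam"])@np.r_[P,1];k=np.array(i["K"])@c[:3];return k[:2]/k[2]
def onz(n,uv,z):
    i=eyes.camera_info(n);W=np.linalg.inv(np.array(i["world_to_cam"]));K=np.array(i["K"])
    d=W[:3,:3]@np.linalg.inv(K)@np.r_[uv,1];o=W[:3,3];return o+d*(z-o[2])/d[2]
E
python3 - <<'E'
from h import *
np.set_printoptions(precision=4,suppress=True)
T={'two':(226,187),'eight':(219,248),'four':(272,245),'empty':(280,195),'Rtwo':(356,180),'Rfour':(395,163),'Reight':(351,221)}
B={'bEight':(428,188),'bTwo':(424,230),'bFour':(386,247)}
C={n:cloud(n) for n in("top","scene")}
for k,uv in T.items():
    g=onz("top",uv,.08 if k[0]!='R' else .1)
    for n,(p,w) in C.items():
        z0=.0 if k[0]!='R' else .016
        m=(np.hypot(w[...,0]-g[0],w[...,1]-g[1])<.035)&(w[...,2]>z0+.088)&(w[...,2]<z0+.14)&(p.max(-1)<90)
        q=w[m]; m2=m&(w[...,2]>z0+.119); t=w[m2]
        print(k,n,g[:2],len(q),q.mean(0) if len(q) else '',len(t),t.mean(0) if len(t) else '',q[:,2].max() if len(q) else '')
from scipy.optimize import least_squares
allp=[]
for k,uv in B.items():
    g=onz("top",uv,.05)
    for n,(p,w) in C.items():
        m=(np.hypot(w[...,0]-g[0],w[...,1]-g[1])<.05)&(w[...,2]>.068)&(w[...,2]<.08)
        q=w[m][:,:2]
        f=least_squares(lambda c:np.hypot(*(q-c[:2]).T)-c[2],[*g[:2],.039],loss='soft_l1',f_scale=.002)
        print(k,n,g[:2],len(q),f.x)
for n,(p,w) in C.items():
    g=onz("top",(390,204),.09);m=(np.hypot(w[...,0]-g[0],w[...,1]-g[1])<.03)&(w[...,2]>.082)
    print('hub',n,w[m].mean(0))
for n in("top","scene"):
  for k in("two_on_bench","four_on_bench","eight_on_bench","empty_a"):
    for o in nets.place_of(n,k):
        uv=np.array(o["position"])*[640,400];print(n,k,round(o["confidence"],2),uv,onz(n,uv,0.012 if 'a'==k[-1] else 0)[:2])
E
```

```text
two top [0.5885 0.2769] 75 [0.5918 0.2846 0.1157] 41 [0.5933 0.2864 0.125 ] 0.13025253636001932
two scene [0.5885 0.2769] 94 [0.5973 0.2881 0.1114] 37 [0.5948 0.2882 0.1236] 0.12774879552400042
eight top [0.4465 0.2877] 72 [0.4476 0.2931 0.117 ] 44 [0.4478 0.2952 0.1248] 0.12754707318006842
eight scene [0.4465 0.2877] 90 [0.4514 0.2974 0.111 ] 35 [0.4496 0.2975 0.1234] 0.12659439996286093
four top [0.4533 0.1666] 54 [0.454  0.1678 0.12  ] 41 [0.4545 0.1692 0.1247] 0.12717040917471234
four scene [0.4533 0.1666] 87 [0.4582 0.1718 0.1107] 32 [0.4564 0.172  0.1238] 0.1280242323010603
empty top [0.5694 0.1501] 63 [0.574  0.1523 0.1177] 41 [0.5754 0.1533 0.125 ] 0.12858484478037657
empty scene [0.5694 0.1501] 87 [0.5797 0.1557 0.1114] 37 [0.5773 0.1556 0.123 ] 0.1264762368898017
Rtwo top [ 0.6007 -0.026 ] 63 [ 0.6062 -0.0284  0.1333] 41 [ 0.608  -0.0295  0.1406] 0.1433140414084274
Rtwo scene [ 0.6007 -0.026 ] 93 [ 0.6118 -0.0262  0.1279] 34 [ 0.6095 -0.0272  0.1398] 0.1427048121918243
Rfour top [ 0.6407 -0.1166] 72 [ 0.6454 -0.1196  0.1321] 42 [ 0.6472 -0.121   0.14  ] 0.14351732873120648

[... 1115 characters left out ...]
 220.52 ] [ 0.5174 -0.0148]
top empty_a 0.94 [421.696 192.   ] [ 0.5884 -0.1998]
top empty_a 0.75 [382.528 247.2  ] [ 0.4499 -0.0975]
top empty_a 0.72 [416.512 230.8  ] [ 0.4904 -0.1831]
scene two_on_bench 0.93 [452.224 227.4  ] [0.5388 0.384 ]
scene two_on_bench 0.81 [401.92 275.6 ] [0.6953 0.284 ]
scene two_on_bench 0.81 [446.784 265.48 ] [0.646  0.3802]
scene two_on_bench 0.72 [407.872 240.2  ] [0.5994 0.2846]
scene four_on_bench 0.83 [374.016 186.8  ] [0.4597 0.1783]
scene eight_on_bench 0.66 [421.824 190.2  ] [0.4426 0.2994]
scene empty_a 0.98 [235.072 166.12 ] [ 0.4847 -0.1918]
scene empty_a 0.89 [275.776 164.32 ] [ 0.4541 -0.088 ]
scene empty_a 0.61 [219.776 193.32 ] [ 0.5789 -0.1987]
```

```bash
python3 -m pendant '[{"claw":0.55,"dx":30,"dy":-40,"dz":0},{"claw":0.55,"dx":55,"dy":-75,"dz":0},{"claw":0.55,"dx":80,"dy":-110,"dz":0},{"claw":0.55,"dx":105,"dy":-145,"dz":0},{"claw":0.55,"dx":130,"dy":-180,"dz":0},{"claw":0.55,"dx":155,"dy":-215,"dz":0},{"claw":0.55,"dx":180,"dy":-250,"dz":0},{"claw":0.55,"dx":197,"dy":-275,"dz":0}]' 20
python3 -m pendant '[{"claw":0.55,"dz":0},{"claw":0.55,"dz":-20},{"claw":0.55,"dz":-40},{"claw":0.55,"dz":-60},{"claw":0.55,"dz":-70},{"claw":0.55,"dz":-70},{"claw":0.55,"dz":-70}]'
python3 - <<'E'
from h import *; import cv2
for n in("top","scene"):
    p,_=eyes.snapshot(n); u,v=proj(n,[.4487,.2964,.12]).astype(int)
    p=p[max(v-60,0):v+60,u-80:u+80]; cv2.imwrite(f"pics/{n}1.png",cv2.resize(p,None,fx=4,fy=4))
E
```

```text
validation failed for argument at $[0]...
validation failed for argument at $[0]...
```

View pics/scene1.png

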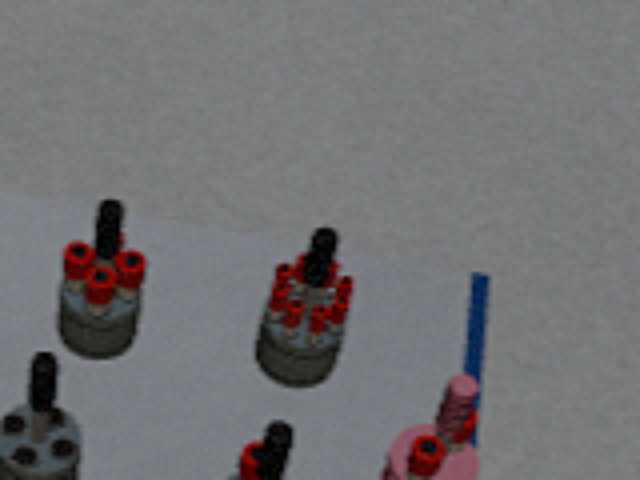

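The arm did not move, because every row needs all five keys. The picture shows the eight carrier upright and untouched at (300,320) in the crop.

```bash
python3 -m pendant '[{"claw":0.55,"dx":30,"dy":-40,"dz":0,"twist":0},{"claw":0.55,"dx":55,"dy":-75,"dz":0,"twist":0},{"claw":0.55,"dx":80,"dy":-110,"dz":0,"twist":0},{"claw":0.55,"dx":105,"dy":-145,"dz":0,"twist":0},{"claw":0.55,"dx":130,"dy":-180,"dz":0,"twist":0},{"claw":0.55,"dx":155,"dy":-215,"dz":0,"twist":0},{"claw":0.55,"dx":180,"dy":-250,"dz":0,"twist":0},{"claw":0.55,"dx":197,"dy":-275,"dz":0,"twist":0}]' 20
python3 -m pendant '[{"claw":0.55,"dx":0,"dy":0,"dz":0,"twist":0},{"claw":0.55,"dx":0,"dy":0,"dz":-20,"twist":0},{"claw":0.55,"dx":0,"dy":0,"dz":-40,"twist":0},{"claw":0.55,"dx":0,"dy":0,"dz":-60,"twist":0},{"claw":0.55,"dx":0,"dy":0,"dz":-80,"twist":0},{"claw":0.55,"dx":0,"dy":0,"dz":-80,"twist":0},{"claw":0.55,"dx":0,"dy":0,"dz":-80,"twist":0}]'
python3 - <<'E'
from h import *; import cv2
o=[]
for n in("top","scene"):
    p,_=eyes.snapshot(n); u,v=proj(n,[.4487,.2964,.12]).astype(int)
    o.append(cv2.resize(p[v-50:v+50,u-50:u+50],None,fx=4,fy=4))
cv2.imwrite("pics/a2.png",np.hstack(o))
E
```

```text
clock: 1.5
tool_pos: [0.4515, 0.2936, 0.2389]
eef_rot: [0.208, 0.978, -0.0, 0.001]
contact_force: [0.3, -1.2, -0.7]
opening: 0.55
finger_force: 0.0
clock: 2.2
tool_pos: [0.4491, 0.2977, 0.159]
eef_rot: [0.206, 0.979, 0.0, -0.0]
contact_force: [1.0, 0.3, 0.2]
opening: 0.549
finger_force: 0.0
```

View pics/a2.png

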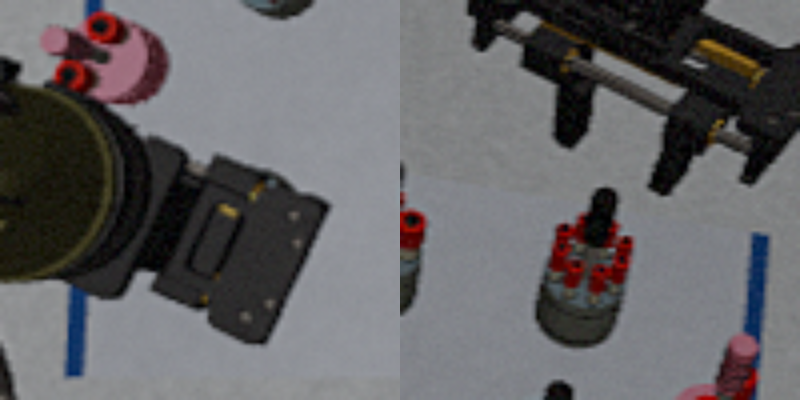

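The fingers, at (568,130) and (665,185) in the scene crop, straddle the grip. I'll descend, close and lift.

```bash
python3 -m pendant '[{"claw":0.55,"dx":0,"dy":-1,"dz":-20,"twist":0},{"claw":0.55,"dx":0,"dy":-1,"dz":-40,"twist":0},{"claw":0.55,"dx":0,"dy":-1,"dz":-55,"twist":0},{"claw":0.55,"dx":0,"dy":-1,"dz":-66,"twist":0},{"claw":0.55,"dx":0,"dy":-1,"dz":-66,"twist":0},{"claw":0.3,"dx":0,"dy":-1,"dz":-66,"twist":0},{"claw":0.1,"dx":0,"dy":-1,"dz":-66,"twist":0},{"claw":0.0,"dx":0,"dy":-1,"dz":-66,"twist":0}]' 25
python3 -m pendant '[{"claw":0.0,"dx":0,"dy":0,"dz":0,"twist":0},{"claw":0.0,"dx":0,"dy":0,"dz":0,"twist":0},{"claw":0.0,"dx":0,"dy":0,"dz":0,"twist":0},{"claw":0.0,"dx":0,"dy":0,"dz":0,"twist":0},{"claw":0.0,"dx":0,"dy":0,"dz":0,"twist":0}]'
```

```text
clock: 3.1
tool_pos: [0.4499, 0.2961, 0.0935]
eef_rot: [0.206, 0.978, 0.001, 0.0]
contact_force: [0.1, -0.5, -0.8]
opening: 0.297
finger_force: 0.0
clock: 3.6
tool_pos: [0.4497, 0.296, 0.0931]
eef_rot: [0.206, 0.978, 0.0, 0.0]
contact_force: [-0.3, -0.1, 6.0]
opening: 0.17
finger_force: 25.0
```

```bash
python3 -m pendant '[{"claw":0.0,"dx":0,"dy":0,"dz":15,"twist":0},{"claw":0.0,"dx":0,"dy":0,"dz":40,"twist":0},{"claw":0.0,"dx":0,"dy":0,"dz":70,"twist":0},{"claw":0.0,"dx":0,"dy":0,"dz":100,"twist":0},{"claw":0.0,"dx":0,"dy":0,"dz":130,"twist":0},{"claw":0.0,"dx":0,"dy":0,"dz":155,"twist":0},{"claw":0.0,"dx":0,"dy":0,"dz":170,"twist":0},{"claw":0.0,"dx":0,"dy":0,"dz":170,"twist":0}]'
python3 -m pendant '[{"claw":0.0,"dx":5,"dy":-18,"dz":0,"twist":0},{"claw":0.0,"dx":14,"dy":-50,"dz":0,"twist":0},{"claw":0.0,"dx":24,"dy":-85,"dz":0,"twist":0},{"claw":0.0,"dx":34,"dy":-120,"dz":0,"twist":0},{"claw":0.0,"dx":44,"dy":-158,"dz":0,"twist":0},{"claw":0.0,"dx":54,"dy":-195,"dz":0,"twist":0},{"claw":0.0,"dx":64,"dy":-230,"dz":0,"twist":0},{"claw":0.0,"dx":70,"dy":-250,"dz":0,"twist":0}]'
python3 -m pendant '[{"claw":0.0,"dx":8,"dy":-30,"dz":0,"twist":0},{"claw":0.0,"dx":18,"dy":-65,"dz":0,"twist":0},{"claw":0.0,"dx":28,"dy":-100,"dz":0,"twist":0},{"claw":0.0,"dx":38,"dy":-140,"dz":0,"twist":0},{"claw":0.0,"dx":48,"dy":-175,"dz":0,"twist":0},{"claw":0.0,"dx":60,"dy":-215,"dz":0,"twist":0},{"claw":0.0,"dx":68,"dy":-246,"dz":0,"twist":0},{"claw":0.0,"dx":68,"dy":-246,"dz":0,"twist":0}]'
python3 -m pendant '[{"claw":0.0,"dx":0,"dy":0,"dz":0,"twist":0},{"claw":0.0,"dx":0,"dy":0,"dz":-20,"twist":0},{"claw":0.0,"dx":0,"dy":0,"dz":-40,"twist":0},{"claw":0.0,"dx":0,"dy":0,"dz":-60,"twist":0},{"claw":0.0,"dx":0,"dy":0,"dz":-70,"twist":0},{"claw":0.0,"dx":0,"dy":0,"dz":-70,"twist":0}]'
python3 - <<'E'
from h import *; import cv2
o=[]
for n in("top","scene"):
    p,_=eyes.snapshot(n); u,v=proj(n,[.5675,-.18,.1]).astype(int)
    o.append(cv2.resize(p[v-60:v+60,u-50:u+50],None,fx=4,fy=4))
cv2.imwrite("pics/a3.png",np.hstack(o))
E
```

```text
clock: 4.4
tool_pos: [0.4501, 0.2962, 0.2641]
eef_rot: [0.207, 0.978, 0.001, 0.001]
contact_force: [0.6, 0.2, -1.3]
opening: 0.173
finger_force: 25.0
clock: 5.2
tool_pos: [0.5189, 0.0415, 0.2609]
eef_rot: [0.208, 0.978, -0.002, -0.001]
contact_force: [1.1, -0.7, -2.4]
opening: 0.174
finger_force: 25.0
clock: 6.0
tool_pos: [0.5862, -0.2074, 0.2601]
eef_rot: [0.211, 0.978, -0.002, -0.001]
contact_force: [-0.8, -0.1, -2.6]
opening: 0.173
finger_force: 25.0
clock: 6.6
tool_pos: [0.5861, -0.1984, 0.1909]
eef_rot: [0.205, 0.979, 0.0, -0.002]
contact_force: [0.3, -1.1, -1.6]
opening: 0.169
finger_force: 25.0
```

View pics/a3.png

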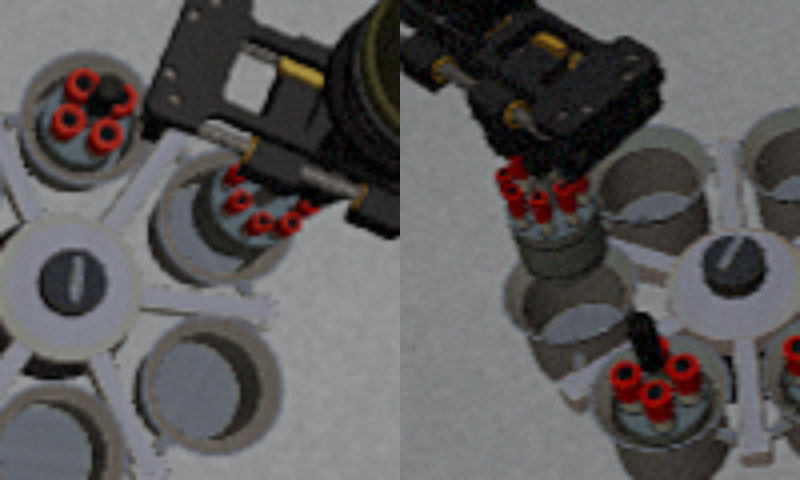

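The eight carrier hangs upright over the bucket at (215,215) in the top crop, and the body clears its neighbours. I'll lower it.

```bash
python3 -m pendant '[{"claw":0.0,"dx":1,"dy":-1,"dz":-15,"twist":0},{"claw":0.0,"dx":1,"dy":-1,"dz":-30,"twist":0},{"claw":0.0,"dx":1,"dy":-1,"dz":-43,"twist":0},{"claw":0.0,"dx":1,"dy":-1,"dz":-54,"twist":0},{"claw":0.0,"dx":1,"dy":-1,"dz":-64,"twist":0},{"claw":0.0,"dx":1,"dy":-1,"dz":-72,"twist":0},{"claw":0.0,"dx":1,"dy":-1,"dz":-77,"twist":0},{"claw":0.0,"dx":1,"dy":-1,"dz":-77,"twist":0}]'
python3 -m pendant '[{"claw":0.0,"dx":0,"dy":0,"dz":-2,"twist":0},{"claw":0.0,"dx":0,"dy":0,"dz":-4,"twist":0},{"claw":0.0,"dx":0,"dy":0,"dz":-5,"twist":0},{"claw":0.0,"dx":0,"dy":0,"dz":-5,"twist":0}]'
```

```text
clock: 7.5
tool_pos: [0.5881, -0.2011, 0.1151]
eef_rot: [0.206, 0.978, 0.0, -0.001]
contact_force: [0.4, 0.3, -2.1]
opening: 0.173
finger_force: 25.0
clock: 7.9
tool_pos: [0.5884, -0.2012, 0.1108]
eef_rot: [0.206, 0.978, 0.0, 0.0]
contact_force: [-0.6, -0.2, -2.2]
opening: 0.172
finger_force: 25.0
```

```bash
python3 -m pendant '[{"claw":0.0,"dx":0,"dy":0,"dz":-1.5,"twist":0},{"claw":0.0,"dx":0,"dy":0,"dz":-2,"twist":0},{"claw":0.0,"dx":0,"dy":0,"dz":-2,"twist":0}]'
```

```text
clock: 8.2
tool_pos: [0.5887, -0.2014, 0.1092]
eef_rot: [0.206, 0.978, -0.0, 0.0]
contact_force: [0.2, 0.1, 1.6]
opening: 0.171
finger_force: 25.0
```

```bash
python3 -m pendant '[{"claw":0.3,"dx":0,"dy":0,"dz":0,"twist":0},{"claw":0.5,"dx":0,"dy":0,"dz":0,"twist":0},{"claw":0.5,"dx":0,"dy":0,"dz":0,"twist":0},{"claw":0.5,"dx":0,"dy":0,"dz":0,"twist":0},{"claw":0.5,"dx":0,"dy":0,"dz":15,"twist":0},{"claw":0.5,"dx":0,"dy":0,"dz":40,"twist":0},{"claw":0.5,"dx":0,"dy":0,"dz":70,"twist":0},{"claw":0.5,"dx":0,"dy":0,"dz":100,"twist":0}]'
python3 -m pendant '[{"claw":0.5,"dx":0,"dy":20,"dz":0,"twist":0},{"claw":0.5,"dx":0,"dy":55,"dz":0,"twist":0},{"claw":0.5,"dx":2,"dy":90,"dz":0,"twist":0},{"claw":0.5,"dx":2,"dy":125,"dz":0,"twist":0},{"claw":0.5,"dx":2,"dy":160,"dz":0,"twist":0},{"claw":0.5,"dx":3,"dy":195,"dz":0,"twist":0},{"claw":0.5,"dx":3,"dy":230,"dz":0,"twist":0},{"claw":0.5,"dx":3,"dy":250,"dz":0,"twist":0}]'
python3 - <<'E'
from h import *; import cv2
np.set_printoptions(precision=4,suppress=True)
for n in("top","scene"):
    p,w=cloud(n); 
    if n=="top": u,v=proj(n,[.549,-.1075,.1]).astype(int); cv2.imwrite("pics/a4.png",cv2.resize(p[v-60:v+60,u-75:u+75],None,fx=4,fy=4))
    for k,g,z0 in(("two",(.595,.288),0),("Eplaced",(.5885,-.201),.016)):
        m=(np.hypot(w[...,0]-g[0],w[...,1]-g[1])<.03)&(w[...,2]>z0+.119)&(w[...,2]<z0+.14)&(p.max(-1)<90)
        print(k,n,m.sum(),w[m].mean(0) if m.any() else '')
E
```

```text
clock: 9.0
tool_pos: [0.5884, -0.2012, 0.2108]
eef_rot: [0.206, 0.978, 0.0, 0.0]
contact_force: [0.1, -0.8, -0.6]
opening: 0.498
finger_force: 0.0
clock: 9.8
tool_pos: [0.5914, 0.0531, 0.2101]
eef_rot: [0.204, 0.979, 0.001, 0.0]
contact_force: [0.2, 0.4, -0.6]
opening: 0.498
finger_force: 0.0
two top 41 [0.5929 0.2859 0.1249]
Eplaced top 0 
two scene 36 [0.5944 0.2884 0.1238]
Eplaced scene 32 [ 0.5879 -0.1984  0.1397]
```

View pics/a4.png

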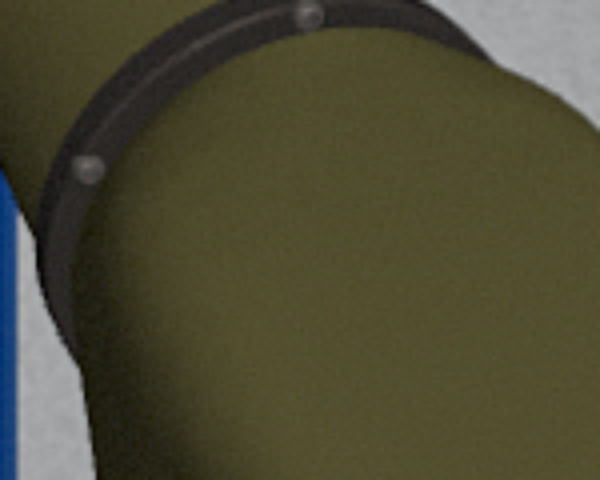

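The arm hides the rotor in the top view. The scene camera measures the eight carrier's grip top at 0.1397, so it is seated. Next is the two carrier.

```bash
python3 -m pendant '[{"claw":0.5,"dx":0,"dy":35,"dz":0,"twist":0},{"claw":0.5,"dx":1,"dy":75,"dz":0,"twist":0},{"claw":0.5,"dx":2,"dy":115,"dz":0,"twist":0},{"claw":0.5,"dx":3,"dy":155,"dz":0,"twist":0},{"claw":0.5,"dx":3,"dy":195,"dz":0,"twist":0},{"claw":0.5,"dx":3,"dy":225,"dz":0,"twist":0},{"claw":0.5,"dx":3,"dy":238,"dz":0,"twist":0},{"claw":0.5,"dx":3,"dy":238,"dz":-30,"twist":0}]'
python3 -m pendant '[{"claw":0.5,"dx":0,"dy":0,"dz":0,"twist":0},{"claw":0.5,"dx":0,"dy":0,"dz":0,"twist":0}]'
python3 - <<'E'
from h import *; import cv2
p,_=eyes.snapshot("scene"); u,v=proj("scene",[.594,.287,.12]).astype(int)
cv2.imwrite("pics/a5.png",cv2.resize(p[v-50:v+50,u-50:u+50],None,fx=4,fy=4))
E
```

```text
clock: 10.7
tool_pos: [0.5974, 0.2893, 0.1826]
eef_rot: [0.206, 0.979, 0.003, 0.004]
contact_force: [0.5, -0.1, -0.8]
opening: 0.499
finger_force: 0.0
clock: 10.9
tool_pos: [0.595, 0.2838, 0.1788]
eef_rot: [0.208, 0.978, -0.001, -0.0]
contact_force: [0.2, 0.5, -0.1]
opening: 0.497
finger_force: 0.0
```

View pics/a5.png

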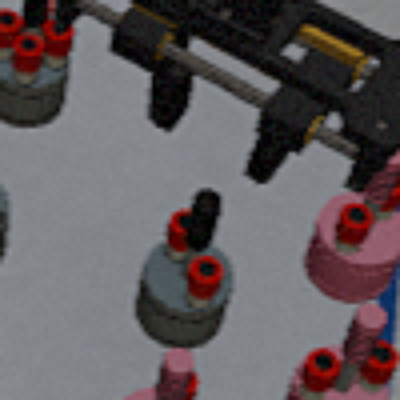

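The fingers, at (165,110) and (262,165), straddle the two carrier's grip at (205,215), and the pink ones stay clear below the gripper body.

```bash
python3 -m pendant '[{"claw":0.5,"dx":0,"dy":2,"dz":-20,"twist":0},{"claw":0.5,"dx":0,"dy":2,"dz":-45,"twist":0},{"claw":0.5,"dx":0,"dy":2,"dz":-68,"twist":0},{"claw":0.5,"dx":0,"dy":2,"dz":-80,"twist":0},{"claw":0.5,"dx":0,"dy":2,"dz":-87,"twist":0},{"claw":0.5,"dx":0,"dy":2,"dz":-87,"twist":0},{"claw":0.2,"dx":0,"dy":2,"dz":-87,"twist":0},{"claw":0.0,"dx":0,"dy":2,"dz":-87,"twist":0}]' 25
python3 -m pendant '[{"claw":0.0,"dx":0,"dy":0,"dz":0,"twist":0},{"claw":0.0,"dx":0,"dy":0,"dz":0,"twist":0},{"claw":0.0,"dx":0,"dy":0,"dz":0,"twist":0},{"claw":0.0,"dx":0,"dy":0,"dz":0,"twist":0},{"claw":0.0,"dx":0,"dy":0,"dz":0,"twist":0}]'
```

```text
clock: 11.75
tool_pos: [0.5952, 0.2892, 0.093]
eef_rot: [0.206, 0.978, 0.001, 0.001]
contact_force: [-0.2, 0.2, 0.4]
opening: 0.342
finger_force: 0.0
clock: 12.25
tool_pos: [0.5947, 0.2886, 0.0923]
eef_rot: [0.207, 0.978, 0.0, 0.0]
contact_force: [-0.5, -1.1, 5.3]
opening: 0.17
finger_force: 25.0
```

```bash
python3 -m pendant '[{"claw":0.0,"dx":0,"dy":0,"dz":15,"twist":0},{"claw":0.0,"dx":0,"dy":0,"dz":40,"twist":0},{"claw":0.0,"dx":0,"dy":0,"dz":70,"twist":0},{"claw":0.0,"dx":0,"dy":0,"dz":100,"twist":0},{"claw":0.0,"dx":0,"dy":0,"dz":130,"twist":0},{"claw":0.0,"dx":0,"dy":0,"dz":155,"twist":0},{"claw":0.0,"dx":0,"dy":0,"dz":170,"twist":0},{"claw":0.0,"dx":0,"dy":0,"dz":170,"twist":0}]'
python3 -m pendant '[{"claw":0.0,"dx":-4,"dy":-18,"dz":0,"twist":0},{"claw":0.0,"dx":-11,"dy":-50,"dz":0,"twist":0},{"claw":0.0,"dx":-19,"dy":-85,"dz":0,"twist":0},{"claw":0.0,"dx":-27,"dy":-120,"dz":0,"twist":0},{"claw":0.0,"dx":-35,"dy":-155,"dz":0,"twist":0},{"claw":0.0,"dx":-43,"dy":-190,"dz":0,"twist":0},{"claw":0.0,"dx":-50,"dy":-222,"dz":0,"twist":0},{"claw":0.0,"dx":-54,"dy":-240,"dz":0,"twist":0}]'
python3 -m pendant '[{"claw":0.0,"dx":-7,"dy":-30,"dz":0,"twist":0},{"claw":0.0,"dx":-15,"dy":-65,"dz":0,"twist":0},{"claw":0.0,"dx":-22,"dy":-100,"dz":0,"twist":0},{"claw":0.0,"dx":-30,"dy":-135,"dz":0,"twist":0},{"claw":0.0,"dx":-38,"dy":-170,"dz":0,"twist":0},{"claw":0.0,"dx":-46,"dy":-205,"dz":0,"twist":0},{"claw":0.0,"dx":-53,"dy":-236,"dz":0,"twist":0},{"claw":0.0,"dx":-53,"dy":-236,"dz":0,"twist":0}]'
python3 -m pendant '[{"claw":0.0,"dx":0,"dy":0,"dz":0,"twist":0},{"claw":0.0,"dx":0,"dy":0,"dz":-20,"twist":0},{"claw":0.0,"dx":0,"dy":0,"dz":-40,"twist":0},{"claw":0.0,"dx":0,"dy":0,"dz":-60,"twist":0},{"claw":0.0,"dx":0,"dy":0,"dz":-70,"twist":0},{"claw":0.0,"dx":0,"dy":0,"dz":-70,"twist":0}]'
python3 - <<'E'
from h import *; import cv2
o=[]
for n in("top","scene"):
    p,_=eyes.snapshot(n); u,v=proj(n,[.53,-.17,.1]).astype(int)
    o.append(cv2.resize(p[v-60:v+60,u-50:u+50],None,fx=4,fy=4))
cv2.imwrite("pics/a6.png",np.hstack(o))
E
```

```text
clock: 13.05
tool_pos: [0.5955, 0.2898, 0.2646]
eef_rot: [0.206, 0.978, 0.002, 0.002]
contact_force: [-0.3, -0.1, -2.0]
opening: 0.169
finger_force: 25.0
clock: 13.85
tool_pos: [0.5387, 0.045, 0.2606]
eef_rot: [0.208, 0.978, -0.001, -0.001]
contact_force: [1.2, 0.4, -2.3]
opening: 0.168
finger_force: 25.0
clock: 14.65
tool_pos: [0.4847, -0.193, 0.2606]
eef_rot: [0.211, 0.978, -0.002, -0.001]
contact_force: [-0.7, -0.3, -1.8]
opening: 0.17
finger_force: 25.0
clock: 15.25
tool_pos: [0.4868, -0.1856, 0.1905]
eef_rot: [0.205, 0.979, 0.001, -0.002]
contact_force: [-0.7, -0.1, -3.0]
opening: 0.172
finger_force: 25.0
```

View pics/a6.png

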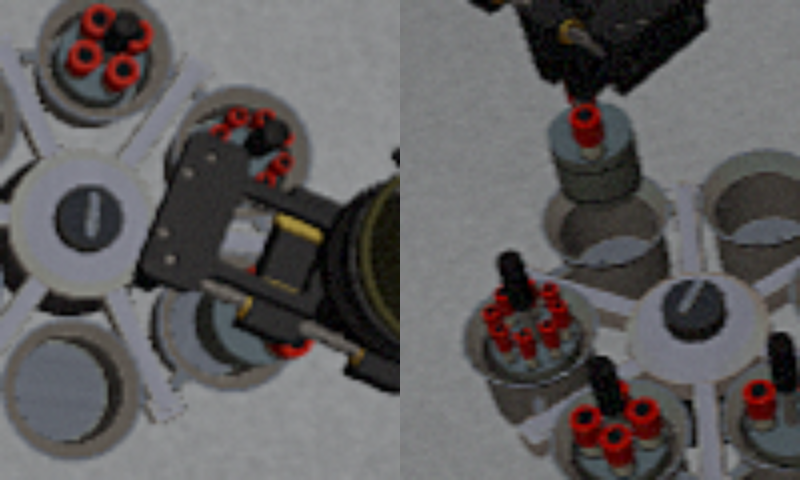

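The eight carrier is seated. The two carrier hangs upright over its bucket at (235,330) in the top crop.

```bash
python3 -m pendant '[{"claw":0.0,"dx":1,"dy":-1,"dz":-15,"twist":0},{"claw":0.0,"dx":1,"dy":-1,"dz":-30,"twist":0},{"claw":0.0,"dx":1,"dy":-1,"dz":-43,"twist":0},{"claw":0.0,"dx":1,"dy":-1,"dz":-54,"twist":0},{"claw":0.0,"dx":1,"dy":-1,"dz":-64,"twist":0},{"claw":0.0,"dx":1,"dy":-1,"dz":-72,"twist":0},{"claw":0.0,"dx":1,"dy":-1,"dz":-79,"twist":0},{"claw":0.0,"dx":1,"dy":-1,"dz":-79,"twist":0}]'
python3 -m pendant '[{"claw":0.0,"dx":0,"dy":0,"dz":-1.5,"twist":0},{"claw":0.0,"dx":0,"dy":0,"dz":-3,"twist":0},{"claw":0.0,"dx":0,"dy":0,"dz":-4,"twist":0},{"claw":0.0,"dx":0,"dy":0,"dz":-4,"twist":0}]'
```

```text
clock: 16.15
tool_pos: [0.488, -0.1881, 0.112]
eef_rot: [0.206, 0.978, 0.0, -0.001]
contact_force: [-0.3, 0.4, -2.1]
opening: 0.172
finger_force: 25.0
clock: 16.55
tool_pos: [0.4885, -0.1882, 0.1088]
eef_rot: [0.206, 0.978, 0.0, 0.0]
contact_force: [-1.0, -0.4, -2.0]
opening: 0.168
finger_force: 25.0
```

```bash
python3 -m pendant '[{"claw":0.0,"dx":0,"dy":0,"dz":-1,"twist":0},{"claw":0.0,"dx":0,"dy":0,"dz":-1.5,"twist":0},{"claw":0.0,"dx":0,"dy":0,"dz":-1.5,"twist":0}]'
```

```text
clock: 16.85
tool_pos: [0.4889, -0.1887, 0.1082]
eef_rot: [0.207, 0.978, -0.0, 0.001]
contact_force: [-1.7, 0.1, 5.3]
opening: 0.172
finger_force: 25.0
```

It is on the floor, so release and go to the four carrier.

```bash
python3 -m pendant '[{"claw":0.3,"dx":0,"dy":0,"dz":0,"twist":0},{"claw":0.5,"dx":0,"dy":0,"dz":0,"twist":0},{"claw":0.5,"dx":0,"dy":0,"dz":0,"twist":0},{"claw":0.5,"dx":0,"dy":0,"dz":0,"twist":0},{"claw":0.5,"dx":0,"dy":0,"dz":15,"twist":0},{"claw":0.5,"dx":0,"dy":0,"dz":40,"twist":0},{"claw":0.5,"dx":0,"dy":0,"dz":70,"twist":0},{"claw":0.5,"dx":0,"dy":0,"dz":100,"twist":0}]'
python3 -m pendant '[{"claw":0.5,"dx":-2,"dy":20,"dz":0,"twist":0},{"claw":0.5,"dx":-6,"dy":55,"dz":0,"twist":0},{"claw":0.5,"dx":-11,"dy":100,"dz":0,"twist":0},{"claw":0.5,"dx":-16,"dy":145,"dz":0,"twist":0},{"claw":0.5,"dx":-21,"dy":190,"dz":0,"twist":0},{"claw":0.5,"dx":-25,"dy":235,"dz":0,"twist":0},{"claw":0.5,"dx":-29,"dy":280,"dz":0,"twist":0},{"claw":0.5,"dx":-31,"dy":320,"dz":0,"twist":0}]'
python3 -m pendant '[{"claw":0.5,"dx":-2,"dy":25,"dz":0,"twist":0},{"claw":0.5,"dx":-2,"dy":39,"dz":0,"twist":0},{"claw":0.5,"dx":-2,"dy":39,"dz":-15,"twist":0},{"claw":0.5,"dx":-2,"dy":39,"dz":-30,"twist":0},{"claw":0.5,"dx":-2,"dy":39,"dz":-30,"twist":0},{"claw":0.5,"dx":-2,"dy":39,"dz":-30,"twist":0}]'
python3 - <<'E'
from h import *; import cv2
np.set_printoptions(precision=4,suppress=True)
p,w=cloud("scene"); u,v=proj("scene",[.5,.04,.1]).astype(int)
cv2.imwrite("pics/a7.png",cv2.resize(p[v-70:v+70,u-130:u+70],None,fx=4,fy=4))
for k,g,z0 in(("four",(.456,.171),0),("Tplaced",(.4885,-.188),.016),("Eplaced",(.5885,-.201),.016)):
    m=(np.hypot(w[...,0]-g[0],w[...,1]-g[1])<.03)&(w[...,2]>z0+.119)&(w[...,2]<z0+.13)&(p.max(-1)<90)
    print(k,m.sum(),w[m].mean(0) if m.any() else '')
E
```

```text
clock: 17.65
tool_pos: [0.4881, -0.1881, 0.208]
eef_rot: [0.206, 0.978, 0.0, -0.001]
contact_force: [0.7, 0.4, 0.0]
opening: 0.501
finger_force: 0.0
clock: 18.45
tool_pos: [0.4567, 0.1342, 0.2073]
eef_rot: [0.206, 0.979, 0.0, -0.0]
contact_force: [0.3, -0.2, -0.1]
opening: 0.498
finger_force: 0.0
clock: 19.05
tool_pos: [0.4556, 0.1698, 0.1773]
eef_rot: [0.207, 0.978, -0.0, -0.0]
contact_force: [0.2, 1.6, -0.6]
opening: 0.498
finger_force: 0.0
four 29 [0.4558 0.1717 0.1241]
Tplaced 29 [ 0.4892 -0.1863  0.1399]
Eplaced 31 [ 0.5877 -0.1981  0.1401]
```

View pics/a7.png

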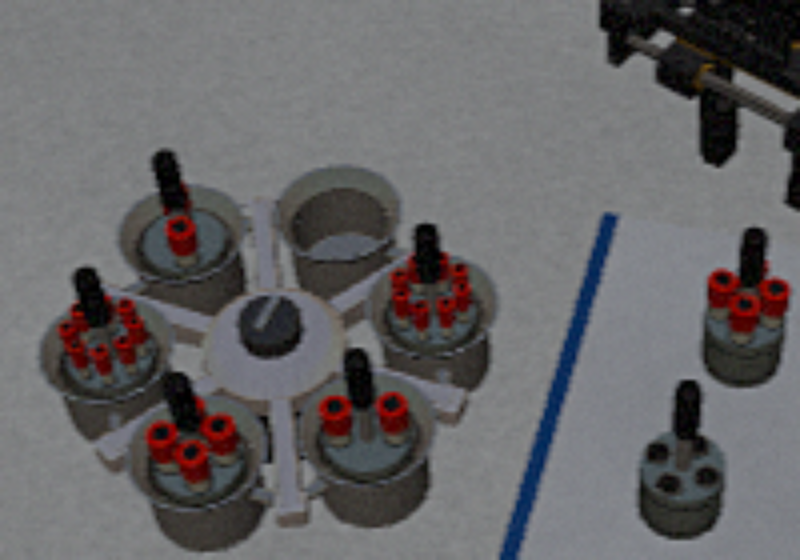

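Eight (90,330) and two (180,235) are both seated opposite their twins. The last empty bucket is at (340,220), opposite four. The gripper is above the four carrier's grip at (753,250).

```bash
python3 -m pendant '[{"claw":0.5,"dx":0,"dy":0,"dz":-20,"twist":0},{"claw":0.5,"dx":0,"dy":0,"dz":-45,"twist":0},{"claw":0.5,"dx":0,"dy":0,"dz":-68,"twist":0},{"claw":0.5,"dx":0,"dy":0,"dz":-80,"twist":0},{"claw":0.5,"dx":0,"dy":0,"dz":-85,"twist":0},{"claw":0.5,"dx":0,"dy":0,"dz":-85,"twist":0},{"claw":0.2,"dx":0,"dy":0,"dz":-85,"twist":0},{"claw":0.0,"dx":0,"dy":0,"dz":-85,"twist":0}]' 25
python3 -m pendant '[{"claw":0.0,"dx":0,"dy":0,"dz":0,"twist":0},{"claw":0.0,"dx":0,"dy":0,"dz":0,"twist":0},{"claw":0.0,"dx":0,"dy":0,"dz":0,"twist":0},{"claw":0.0,"dx":0,"dy":0,"dz":0,"twist":0},{"claw":0.0,"dx":0,"dy":0,"dz":0,"twist":0}]'
python3 -m pendant '[{"claw":0.0,"dx":0,"dy":0,"dz":15,"twist":0},{"claw":0.0,"dx":0,"dy":0,"dz":40,"twist":0},{"claw":0.0,"dx":0,"dy":0,"dz":70,"twist":0},{"claw":0.0,"dx":0,"dy":0,"dz":100,"twist":0},{"claw":0.0,"dx":0,"dy":0,"dz":130,"twist":0},{"claw":0.0,"dx":0,"dy":0,"dz":155,"twist":0},{"claw":0.0,"dx":0,"dy":0,"dz":170,"twist":0},{"claw":0.0,"dx":0,"dy":0,"dz":170,"twist":0}]'
```

```text
clock: 19.9
tool_pos: [0.4561, 0.171, 0.0931]
eef_rot: [0.207, 0.978, 0.001, 0.001]
contact_force: [-0.5, -0.3, 0.5]
opening: 0.348
finger_force: 0.0
clock: 20.4
tool_pos: [0.4556, 0.1705, 0.0926]
eef_rot: [0.207, 0.978, -0.0, 0.0]
contact_force: [-0.5, -0.9, 6.5]
opening: 0.173
finger_force: 25.0
clock: 21.2
tool_pos: [0.4563, 0.1713, 0.2637]
eef_rot: [0.206, 0.978, 0.001, 0.002]
contact_force: [0.6, 0.5, -2.4]
opening: 0.174
finger_force: 25.0
```

```bash
python3 -m pendant '[{"claw":0.0,"dx":-1,"dy":-20,"dz":0,"twist":0},{"claw":0.0,"dx":-1,"dy":-60,"dz":0,"twist":0},{"claw":0.0,"dx":-2,"dy":-100,"dz":0,"twist":0},{"claw":0.0,"dx":-3,"dy":-145,"dz":0,"twist":0},{"claw":0.0,"dx":-4,"dy":-190,"dz":0,"twist":0},{"claw":0.0,"dx":-5,"dy":-230,"dz":0,"twist":0},{"claw":0.0,"dx":-6,"dy":-258,"dz":0,"twist":0},{"claw":0.0,"dx":-6,"dy":-267,"dz":0,"twist":0}]'
python3 -m pendant '[{"claw":0.0,"dx":0,"dy":0,"dz":0,"twist":0},{"claw":0.0,"dx":0,"dy":0,"dz":-20,"twist":0},{"claw":0.0,"dx":0,"dy":0,"dz":-40,"twist":0},{"claw":0.0,"dx":0,"dy":0,"dz":-60,"twist":0},{"claw":0.0,"dx":0,"dy":0,"dz":-70,"twist":0},{"claw":0.0,"dx":0,"dy":0,"dz":-70,"twist":0}]'
python3 - <<'E'
from h import *; import cv2
o=[]
for n in("top","scene"):
    p,_=eyes.snapshot(n); u,v=proj(n,[.49,-.1,.1]).astype(int)
    o.append(cv2.resize(p[v-60:v+60,u-50:u+50],None,fx=4,fy=4))
cv2.imwrite("pics/a8.png",np.hstack(o))
E
```

```text
clock: 22.0
tool_pos: [0.4479, -0.0998, 0.2609]
eef_rot: [0.209, 0.978, -0.001, -0.001]
contact_force: [-1.0, -0.1, -1.8]
opening: 0.173
finger_force: 25.0
clock: 22.6
tool_pos: [0.4487, -0.0944, 0.1911]
eef_rot: [0.205, 0.979, 0.0, -0.002]
contact_force: [-0.2, 0.6, -2.3]
opening: 0.172
finger_force: 25.0
```

View pics/a8.png

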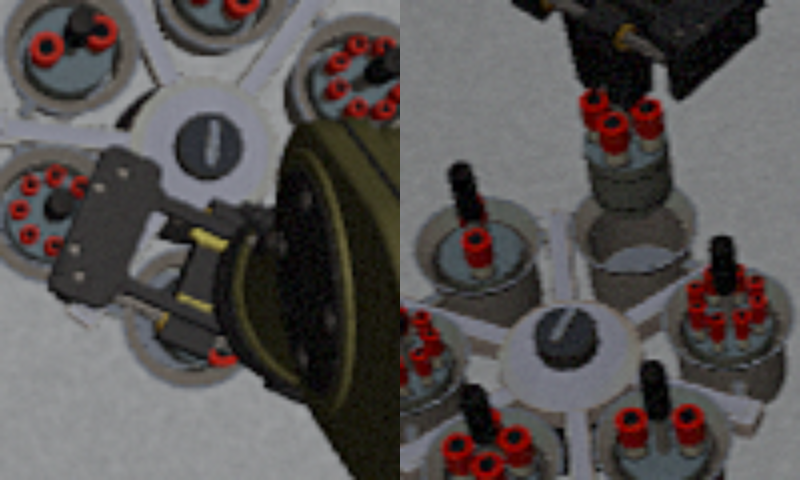

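The four carrier hangs upright over the last bucket at (185,320). I'll lower it.

```bash
python3 -m pendant '[{"claw":0.0,"dx":0,"dy":-1,"dz":-15,"twist":0},{"claw":0.0,"dx":0,"dy":-1,"dz":-30,"twist":0},{"claw":0.0,"dx":0,"dy":-1,"dz":-43,"twist":0},{"claw":0.0,"dx":0,"dy":-1,"dz":-54,"twist":0},{"claw":0.0,"dx":0,"dy":-1,"dz":-64,"twist":0},{"claw":0.0,"dx":0,"dy":-1,"dz":-72,"twist":0},{"claw":0.0,"dx":0,"dy":-1,"dz":-79,"twist":0},{"claw":0.0,"dx":0,"dy":-1,"dz":-79,"twist":0}]'
python3 -m pendant '[{"claw":0.0,"dx":0,"dy":0,"dz":-1.5,"twist":0},{"claw":0.0,"dx":0,"dy":0,"dz":-3,"twist":0},{"claw":0.0,"dx":0,"dy":0,"dz":-4.5,"twist":0},{"claw":0.0,"dx":0,"dy":0,"dz":-4.5,"twist":0}]'
```

```text
clock: 23.5
tool_pos: [0.4493, -0.0971, 0.1127]
eef_rot: [0.206, 0.978, 0.0, -0.0]
contact_force: [0.3, -0.7, -2.5]
opening: 0.171
finger_force: 25.0
clock: 23.9
tool_pos: [0.4495, -0.0972, 0.1088]
eef_rot: [0.206, 0.978, 0.0, 0.0]
contact_force: [-0.3, -0.5, -1.6]
opening: 0.173
finger_force: 25.0
```

```bash
python3 -m pendant '[{"claw":0.0,"dx":0,"dy":0,"dz":-1,"twist":0},{"claw":0.0,"dx":0,"dy":0,"dz":-1.5,"twist":0},{"claw":0.0,"dx":0,"dy":0,"dz":-1.5,"twist":0}]'
```

```text
clock: 24.2
tool_pos: [0.4496, -0.0976, 0.1085]
eef_rot: [0.207, 0.978, -0.0, 0.001]
contact_force: [-2.1, -1.2, 13.4]
opening: 0.174
finger_force: 25.0
```

It is on the floor. Release, rise, back off to the left and look.

```bash
python3 -m pendant '[{"claw":0.3,"dx":0,"dy":0,"dz":0,"twist":0},{"claw":0.5,"dx":0,"dy":0,"dz":0,"twist":0},{"claw":0.5,"dx":0,"dy":0,"dz":0,"twist":0},{"claw":0.5,"dx":0,"dy":0,"dz":0,"twist":0},{"claw":0.5,"dx":0,"dy":0,"dz":15,"twist":0},{"claw":0.5,"dx":0,"dy":0,"dz":45,"twist":0},{"claw":0.5,"dx":0,"dy":0,"dz":85,"twist":0},{"claw":0.5,"dx":0,"dy":0,"dz":130,"twist":0}]'
python3 -m pendant '[{"claw":0.5,"dx":0,"dy":25,"dz":0,"twist":0},{"claw":0.5,"dx":0,"dy":65,"dz":0,"twist":0},{"claw":0.5,"dx":0,"dy":105,"dz":0,"twist":0},{"claw":0.5,"dx":0,"dy":145,"dz":0,"twist":0},{"claw":0.5,"dx":0,"dy":190,"dz":0,"twist":0},{"claw":0.5,"dx":0,"dy":235,"dz":0,"twist":0},{"claw":0.5,"dx":0,"dy":270,"dz":0,"twist":0},{"claw":0.5,"dx":0,"dy":290,"dz":0,"twist":0}]'
python3 - <<'E'
from h import *; import cv2
np.set_printoptions(precision=4,suppress=True)
p,w=cloud("scene"); u,v=proj("scene",[.55,.04,.1]).astype(int)
cv2.imwrite("pics/a9.png",cv2.resize(p[v-75:v+75,u-100:u+100],None,fx=4,fy=4))
for k,g in(("four",(.4496,-.0974)),("two",(.4885,-.188)),("eight",(.5885,-.201)),("R2",(.609,-.028)),("R4",(.648,-.12)),("R8",(.51,-.016))):
    m=(np.hypot(w[...,0]-g[0],w[...,1]-g[1])<.03)&(w[...,2]>.135)&(w[...,2]<.15)&(p.max(-1)<90)
    print(k,m.sum(),w[m].mean(0) if m.any() else '')
E
```

```text
clock: 25.0
tool_pos: [0.4485, -0.0971, 0.2379]
eef_rot: [0.206, 0.978, -0.0, -0.001]
contact_force: [0.6, -1.4, -0.0]
opening: 0.502
finger_force: 0.0
clock: 25.8
tool_pos: [0.4488, 0.1966, 0.2371]
eef_rot: [0.204, 0.979, 0.001, -0.0]
contact_force: [0.3, -0.1, -0.3]
opening: 0.501
finger_force: 0.0
four 29 [ 0.4495 -0.0954  0.1393]
two 30 [ 0.4889 -0.1865  0.1393]
eight 31 [ 0.5881 -0.1981  0.1399]
R2 37 [ 0.61   -0.0273  0.1395]
R4 37 [ 0.6488 -0.1193  0.1398]
R8 26 [ 0.5102 -0.0152  0.14  ]
```

View pics/a9.png

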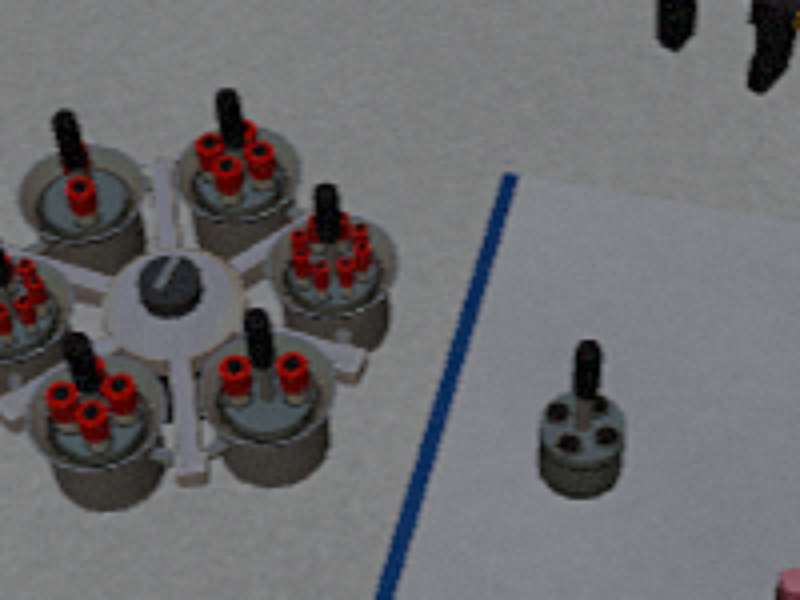

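All six carriers are seated with grip tops level, and each twin pair is opposite: four at (230,160) and (90,400), two at (80,190) and (265,370), eight at (10,300) and (330,250). The empty carrier at (582,430) is untouched.

```bash
python3 -c "
from plant import r
print(r.finish_job())"
```

```text
the job is handed in; nothing more can be done
None
```

The job is handed in: all three carriers were lowered onto the floors of the buckets opposite their twins, the carriers already in the rotor are still in their buckets, and the empty and pink ones were left alone, at about 26 s on the robot's clock.

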